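# Trip the marble batch bucket and set it back up

## Task

The counterweighted tip bucket already holds one marble block. Take the other marble block of the same size from the bench, set it in the empty half of the bucket and let go, so that the weight of the two trips the bucket and both slide into the blue bin. Then press the bucket's tail paddle down until the bucket is fully upright again, leaving both blocks in the bin.

Things in the scene. Friction and masses are not known exactly. Their poses are not given: they have to be found in the camera images.
- feed_block: The marble block to add: 40 mm along its x, 50 mm along its y, 45 mm high, 0.245 kg, loose on the bench; a smaller marble cube (28 mm) and a thin marble slab (60 x 45 x 14 mm) lie near it, in any order. Origin: centre of its underside; z up. Take it across its 40 mm sides.
- bucket_block: The marble block already in the bucket, same size and weight, its axes parallel to the stand's; its near side is 51 mm from that of a block set at free_half. Origin: centre of its underside.
- tip_stand: Fixed grey stand with steel tip bucket and blue bin. Origin on the bench under the pivot's middle; z up, x along the pivot (at z 140 mm), -y the way it dumps. Two posts at x +-113 mm reach z 158. Counterweight (dark cylinder), bucket upright: y 30 to 70, up to z 185. Bin, open on top, below the bucket's mouth: inside x +-131, y -34 to -276, walls to z 60, floor z 4 mm.
- bucket (a joint): Tilt of the bucket in rad: 0 upright on its stop, 1.1 fully tipped, mouth down to -y. One block does not trip it; two do, in under a second, slowed by a damper. Over-centre: empty, it stays tipped; pressed back below 0.3 it sinks upright by itself. Pressing the paddle down slowly takes under 5 N.
- free_half (a point): On the bucket's flat floor, the middle of its empty half; moves with the bucket (165 mm above the bench when upright). From here the bucket's side wall (28 mm high) is 60 mm away towards the stand's -x, the rear wall (42 mm high) 47 mm towards +y, the open mouth 46 mm towards -y. A block set here has its x along the stand's x.
- paddle (a point): Middle of the tail paddle's flat top, 128 mm from the pivot; moves with the bucket. Steel plate 50 mm wide along the stand's x, 75 mm long, lying on a line through the pivot. In the stand's frame: upright at y 124, z 107 mm, sloping down 15 degrees away from the pivot; fully tipped at y 86, z 235 mm, sloping up 48 degrees, its upper end at y 111, z 263 mm.
Things that resemble listed ones, but are neither listed nor needed, are in the scene too. Leave any pink, purple or turquoise look-alike of the feed_block alone.

How it is judged:
By the outcome, as a careful person would: the job done as asked, in the order asked, and still so for the second after the job is handed in, with the robot touching nothing.
It also fails if it takes over 50 s, if anything falls off the work surface, if the arm or the gripper's body presses on something with over 40 N, if the wrist force passes 120 N, or if a joint passes its speed limit or range.

## Robot

A 6-joint arm with a two-finger parallel gripper is mounted at the origin on the work surface. World frame = base frame: x ahead of the robot, y to its left, z up, the work surface at z = 0. Lengths are in mm, angles in rad, forces in N, time in s.
With the tool pointing down it reaches from about 275 to 1000 mm from the base axis. Payload 8.4 kg.
Tool frame: the origin (TCP) lies between the finger pads; the fingertips stand 8 mm ahead of it and the grasp point (between the pads) lies 11 mm behind it (tcp_to_tips is the distance from the TCP to the fingertips, in mm); z points along the fingers, y is the line along which they close (so a half turn about z gives the same grasp; the last joint's range is limited). The gripper opens to 85 mm and grips with 20 to 120 N. Pads are 22 mm wide; open, the fingers measure 114 mm over their backs; the gripper's body (76 mm by 85 mm) begins 54 mm behind the grasp point. The pads swing forward as they close: fully open they stand 13 mm farther back than shut.
Start: joints at [1.212, 0.353, 1.633, -0, 1.155, -0.002], TCP at [218.297, 585.64, 239.281] pointing down, gripper open.
Joint ranges: [-2.63, 2.63], [-0.92, 2.1], [0.06, 2.66], [-1.3, 4.44], [0, 2.69], [-3.02, 3.02]. Speed limits (rad/s): [2.22, 2.22, 2.79, 3.14, 3.14, 3.14].

## Interface

Orientations are given as [roll, pitch, yaw] about the fixed x, y, z axes, in that order (R = Rz(yaw) Ry(pitch) Rx(roll)).
In Python, from rig import * gives the robot as it stands.
- The arm moves only by the tool step_arm, never from a script. Its argument "motion" is a list of rows, each an object with "claw": the finger opening in mm, from 0 to 85.4; "delta_pos": the shift along the tool's x, y, z in mm, a list of three; "turn": the turn about the tool's z in rad. In form: [{"claw": claw, "delta_pos": [dx, dy, dz], "turn": turn}, ...]. A call has 1 to 8 rows; each row shifts and turns the commanded pose from where the row before left it, along the tool's axes as they then stand; what a row does not reach is not made up. A row lasts 1/12 s, in which the tool goes at most 41.7 mm and 7.16 degrees, less where a joint would pass 70% of its speed; a pose out of reach is approached as far as the arm can. A call is refused whole if a number of a shift passes 41.7 or a number of a turn 0.125, either way. A call with a gripper value outside its range is refused whole. The fingers move at their own pace and stop on an object; "force" is the grip in N (left out, the last holds). Time passes only in rows, so rows that do not move let the fingers close. It gives the time, the measured TCP pose, the force, the opening and the grip force at its end, in the units of the state.
- sense(): the state, without advancing time (a new reading comes with each control period).
- grab_frame(name): name is "side" or "top"; returns a dict with "img" (384x512x3 uint8, red, green, blue), "vertical_fov" (degrees; the focal length in pixels is half the picture's height over the tangent of half this angle, whatever the lens; pixels are square), "cx", "cy" (the principal point, pixels), "R" (3x3) and "t" (3): a world point X has camera coordinates R X + t. Camera axes: x right, y down, z forward; pixel columns grow to the right and rows downward; lengths in mm; the calibration is good to about 2 mm. A picture is of the moment at which its call begins. There is no depth.
- sign_off(): hands the job in; it is judged then, once.
The state is a dict: "clock": time; "qpos": joint angles; "qvel": joint speeds; "joint_efforts": joint torques, N m; "eef_pos": TCP position; "tcp_rot": TCP orientation; "contact_force": force on the tool from outside, world axes, zero at the start; "wrist_torque": the same for the moment, N m; "opening": opening from 0.0 (shut) to 1.0 (fully open); "grasp_force": force on a finger pad.
Only numpy, scipy, OpenCV 4.12 (cv2) and the standard library are available. Lean on these libraries where they do the work, as an engineer would, in place of code of your own. Each camera call takes 0.05 s, during which the arm holds its last target. There are 200 camera calls.

## Working session

There is one attempt and no reset: what is moved stays moved. The work goes in short steps, Python scripts to look and compute and a tool call to move; the robot and the scene stay as the last step left them, time stands still between calls to the robot, and variables do not carry over. Pictures are saved under pics/ and viewed, at most 10 in all, crops included, and the job is handed in when it is done.

Besides the shell and the picture viewer there is one more tool, called as name(argument=value, ...), one argument or row to a line, values as JSON. step_arm: Moves the arm, as the interface text tells. Its arguments: {"type":"object","properties":{"motion":{"type":"array","items":{"type":"object","properties":{"claw":{"type":"number"},"delta_pos":{"type":"array","items":{"type":"number"}},"turn":{"type":"number"}}}},"force":{"type":"number"}},"required":["motion"]}

```bash
mkdir -p pics; python3 - <<'E'
from rig import *
import cv2
for n in("top","side"):
    f=grab_frame(n); cv2.imwrite(f"pics/{n}1.png",cv2.resize(f["img"][:,:,::-1],(800,600),interpolation=cv2.INTER_CUBIC))
    print(n,f["vertical_fov"],f["cx"],f["cy"],f["R"],f["t"])
print(sense())
E
```

```text
top 46.912596917957195 256.09318105695917 193.0636389325011 [[-0.01470101 -0.99985503  0.00859066]
 [-0.9912242   0.01344422 -0.13150608]
 [ 0.13137152 -0.01044854 -0.99127814]] [ -36.28494194  545.1411712  1316.66548264]
side 43.3916768953672 247.51360350644626 194.4871072871031 [[ 0.93244575 -0.36127073 -0.00532843]
 [-0.22793771 -0.57674057 -0.78448373]
 [ 0.28033789  0.73270307 -0.62012651]] [-480.27025284  210.11705396 1361.33355117]
{'clock': 0.1, 'qpos': array([ 1.21161541e+00,  3.53589357e-01,  1.63407297e+00, -7.67101442e-06,
        1.15522238e+00, -2.38121309e-03]), 'qvel': array([-0.00034306, -0.00175646, -0.00339403,  0.00010939, -0.00093081,
       -0.00085817]), 'joint_efforts': array([ 3.42214280e-04, -6.06362915e+01, -3.42820394e+01,  1.21983485e-04,
        3.96276257e-03, -2.82705486e-05]), 'eef_pos': array([218.13718536, 585.23473846, 238.62456831]), 'tcp_rot': array([-3.14030058e+00,  3.93740844e-06,  2.78479605e+00]), 'contact_force': array([-0.34557548, -0.13405202,  0.33849526]), 'wrist_torque': array([0.00228693, 0.00374091, 0.00072249]), 'grasp_force': 0.0, 'opening': 0.9964605618128524}
```

View pics/top1.png

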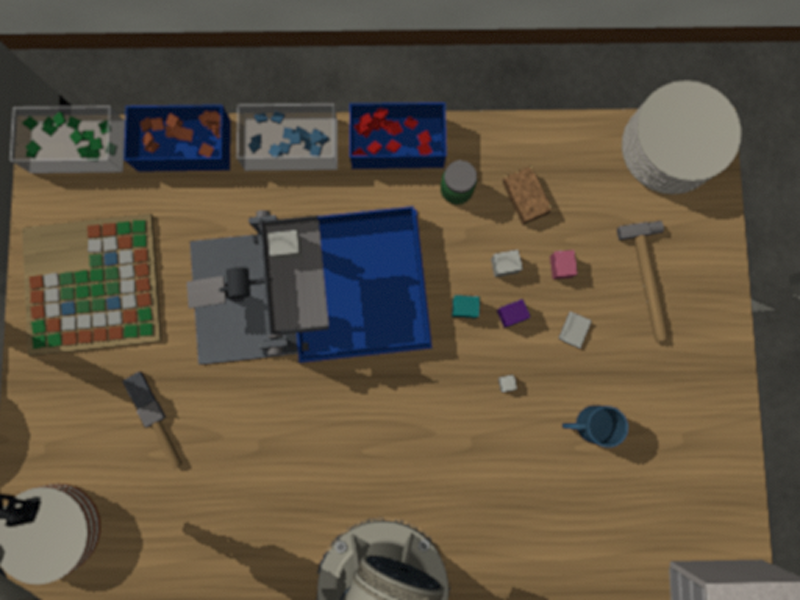

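View pics/side1.png

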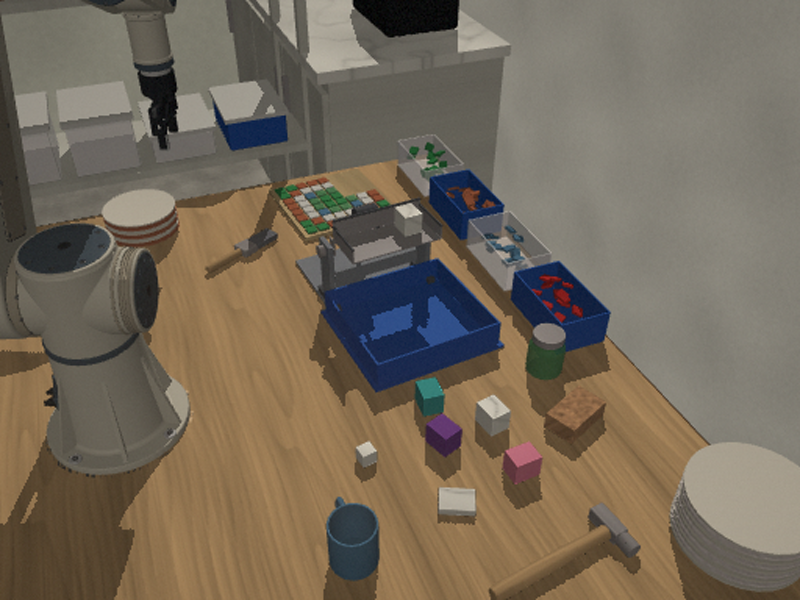

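Top view (800 px scale): feed block at (507,262), cube (508,383), slab (575,330). The bucket is at (297,275) with its block in the upper half, paddle about (207,291), bin to the right. Enlarging for pixel readings.

```bash
cat > h.py <<'E'
from rig import *
import cv2, numpy as np
def cam(n):
    f=grab_frame(n); f["f"]=f["img"].shape[0]/2/np.tan(np.radians(f["vertical_fov"]/2)); return f
def ray(f,u,v,z):
    R=np.array(f["R"]);d=R.T@np.array([(u-f["cx"])/f["f"],(v-f["cy"])/f["f"],1]);c=-R.T@np.array(f["t"])
    return (c+d*(z-c[2])/d[2]).round(1)
def proj(f,X):
    p=np.array(f["R"])@np.array(X,float)+f["t"]; return (f["f"]*p[:2]/p[2]+[f["cx"],f["cy"]]).round(1)
def crop(f,u0,v0,w,h,s):
    im=cv2.resize(f["img"][v0:v0+h,u0:u0+w,::-1],None,fx=s,fy=s,interpolation=cv2.INTER_CUBIC)
    return im
E
python3 - <<'E'
from h import *
f=cam("top")
a=crop(f,115,125,160,115,5); cv2.imwrite("pics/t2.png",a)
b=crop(f,305,150,60,40,7); g=cam("side")
c=crop(g,295,245,40,40,7)
im=np.zeros((280,800,3),np.uint8); im[:280,:420]=b; im[:,500:780]=c
cv2.imwrite("pics/b2.png",im)
E
```

```text
(no output)
```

View pics/t2.png

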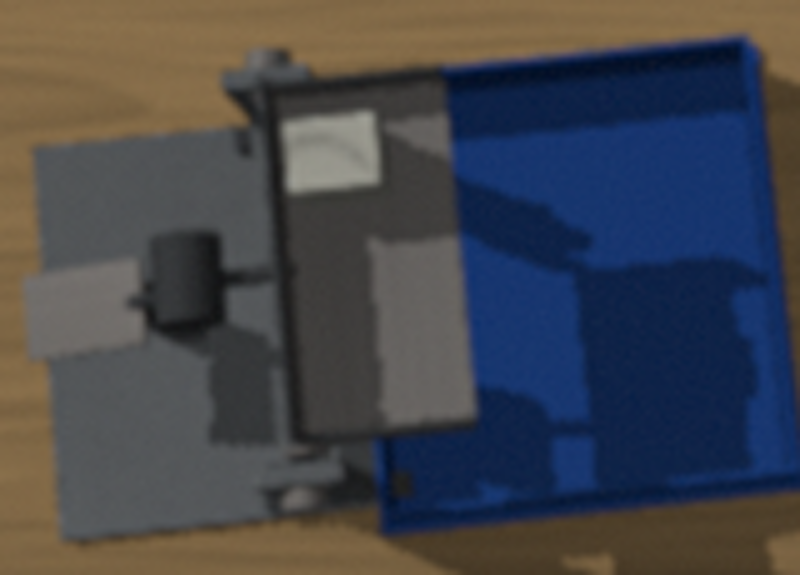

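View pics/b2.png

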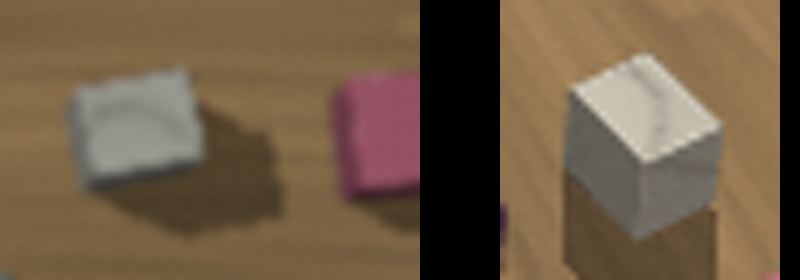

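```bash
python3 - <<'E'
from h import *
f=cam("top");g=cam("side")
U=lambda p,u0,v0,s:(u0+(p[0]+.5)/s-.5,v0+(p[1]+.5)/s-.5)
def show(name,P):
    P=np.array(P);c=P.mean(0);e=(P[1]-P[0]+P[2]-P[3])/2;h=(P[3]-P[0]+P[2]-P[1])/2
    print(name,c.round(1),"e",np.linalg.norm(e).round(1),np.degrees(np.arctan2(e[1],e[0])).round(1),"h",np.linalg.norm(h).round(1),np.degrees(np.arctan2(h[1],h[0])).round(1))
show("feed top",[ray(f,*U(p,305,150,7),45) for p in[(76,89),(186,70),(204,160),(90,180)]])
show("feed side",[ray(g,*U((p[0]-500,p[1]),295,245,7),45) for p in[(570,92),(645,53),(722,125),(643,163)]])
T=lambda p,z:ray(f,*U(p,115,125,5),z)
show("bblock",[T(p,210) for p in[(280,122),(378,111),(381,185),(290,195)]])
show("paddle",[T(p,z) for p,z in[((25,280),98),((135,258),112),((147,340),112),((35,358),98)]])
print("binR top",T((755,38),60),"bin left bottom",T((383,533),60),"right bottom",T((803,490),60))
print("posts",T((268,58),158),T((300,498),158))
print("bucket floor mouth corners",T((445,75),165),T((478,425),165),"rear wall top",T((272,90),207),T((297,437),207))
print("base plate left",T((35,148),5),T((65,540),5))
E
```

```text
feed top [ 620.  -254.5   45. ] e 50.1 -80.7 h 40.7 -172.1
feed side [ 616.8 -251.6   45. ] e 38.4 11.3 h 46.1 -78.2
bblock [626.8 158.  210. ] e 50.9 -84.2 h 40.5 -174.6
paddle [559.8 317.2 105. ] e 69.8 -82.7 h 47.6 -171.1
binR top [728.8 -75.6  60. ] bin left bottom [430.  150.4  60. ] right bottom [451.9 -99.3  60. ]
posts [693.7 203.  158. ] [445.1 182.6 158. ]
bucket floor mouth corners [680.8 102.4 165. ] [483.4  84.1 165. ] rear wall top [662.8 191.3 207. ] [474.3 176.  207. ]
base plate left [678.2 378.4   5. ] [431.1 353.7   5. ]
```

step_arm(
  motion=[
    {"claw": 85, "delta_pos": [0, 0, 0], "turn": 0.12},
    {"claw": 85, "delta_pos": [0, 0, 0], "turn": 0.12},
    {"claw": 85, "delta_pos": [0, 0, 0], "turn": 0.12},
    {"claw": 85, "delta_pos": [0, 0, 0], "turn": 0.12},
    {"claw": 85, "delta_pos": [0, 0, 0], "turn": 0.12},
    {"claw": 85, "delta_pos": [0, 0, 0], "turn": 0.12},
    {"claw": 85, "delta_pos": [0, 0, 0], "turn": 0.12},
    {"claw": 85, "delta_pos": [0, 0, 0], "turn": 0.12},
  ],
  force=40,
)

```text
clock: 0.97
eef_pos: [218.3, 585.6, 239.2]
tcp_rot: [-3.142, 0.0, 1.819]
contact_force: [-0.5, -1.0, -0.8]
opening: 0.995
grasp_force: 0.0
```

```bash
cat >> h.py <<'E'
def goto(x,y,z,yaw):
    s=sense();e=s["eef_pos"];w=s["tcp_rot"][2]
    d=np.array([x,y])-e[:2];c,n=np.cos(w),np.sin(w)
    print(s["clock"],e.round(1),"yaw",w.round(3),"tool d",(d@[c,n]).round(1),(d@[n,-c]).round(1),(e[2]-z).round(1),"turn",(w-yaw+np.pi/2)%np.pi-np.pi/2,"open",round(s["opening"]*85.4,1),"grip",s["grasp_force"],s["contact_force"].round(1))
E
python3 -c "
from h import *
goto(618,-253,120,1.745)"
```

```text
0.9667 [218.3 585.6 239.2] yaw 1.819 tool d -911.1 181.6 119.2 turn 0.07382364999232927 open 85.0 grip 0.0 [-0.5 -1.  -0.8]
```

step_arm(
  motion=[
    {"claw": 85, "delta_pos": [0, 0, 0], "turn": 0.074},
    {"claw": 85, "delta_pos": [-37.3, 10.4, 0], "turn": 0},
    {"claw": 85, "delta_pos": [-37.3, 10.4, 0], "turn": 0},
    {"claw": 85, "delta_pos": [-37.3, 10.4, 0], "turn": 0},
    {"claw": 85, "delta_pos": [-37.3, 10.4, 0], "turn": 0},
    {"claw": 85, "delta_pos": [-37.3, 10.4, 0], "turn": 0},
    {"claw": 85, "delta_pos": [-37.3, 10.4, 0], "turn": 0},
    {"claw": 85, "delta_pos": [-37.3, 10.4, 0], "turn": 0},
  ],
)

```text
clock: 1.63
eef_pos: [337.0, 340.1, 239.4]
tcp_rot: [3.141, -0.0, 1.751]
contact_force: [0.7, 0.7, 0.1]
opening: 0.997
grasp_force: 0.0
```

step_arm(
  motion=[
    {"claw": 85, "delta_pos": [-37.3, 10.4, 0], "turn": 0},
    {"claw": 85, "delta_pos": [-37.3, 10.4, 0], "turn": 0},
    {"claw": 85, "delta_pos": [-37.3, 10.4, 0], "turn": 0},
    {"claw": 85, "delta_pos": [-37.3, 10.4, 0], "turn": 0},
    {"claw": 85, "delta_pos": [-37.3, 10.4, 0], "turn": 0},
    {"claw": 85, "delta_pos": [-37.3, 10.4, 0], "turn": 0},
    {"claw": 85, "delta_pos": [-37.3, 10.4, 0], "turn": 0},
    {"claw": 85, "delta_pos": [-37.3, 10.4, 0], "turn": 0},
  ],
)

```text
clock: 2.3
eef_pos: [472.4, 61.2, 239.5]
tcp_rot: [3.141, -0.0, 1.751]
contact_force: [-0.1, 0.3, 0.8]
opening: 0.996
grasp_force: 0.0
```

step_arm(
  motion=[
    {"claw": 85, "delta_pos": [-37.3, 10.4, 10], "turn": 0},
    {"claw": 85, "delta_pos": [-37.3, 10.4, 10], "turn": 0},
    {"claw": 85, "delta_pos": [-37.3, 10.4, 15], "turn": 0},
    {"claw": 85, "delta_pos": [-37.3, 10.4, 15], "turn": 0},
    {"claw": 85, "delta_pos": [-37.3, 10.4, 15], "turn": 0},
    {"claw": 85, "delta_pos": [-37.3, 10.4, 15], "turn": 0},
    {"claw": 85, "delta_pos": [-37.3, 10.4, 10], "turn": 0},
    {"claw": 85, "delta_pos": [-37.3, 10.4, 10], "turn": 0},
  ],
)

```text
clock: 2.97
eef_pos: [607.4, -217.5, 138.2]
tcp_rot: [-3.141, -0.0, 1.751]
contact_force: [1.2, 0.1, -0.0]
opening: 0.997
grasp_force: 0.0
```

```bash
python3 -c "
from h import *
goto(618,-253,16,1.745)"
```

```text
2.9667 [ 607.4 -217.5  138.2] yaw 1.751 tool d -36.9 4.0 122.2 turn 0.005509998419044537 open 85.1 grip 0.0 [ 1.2  0.1 -0. ]
```

step_arm(
  motion=[
    {"claw": 85, "delta_pos": [-37, 4, 10], "turn": 0.005},
    {"claw": 85, "delta_pos": [0, 0, 20], "turn": 0},
    {"claw": 85, "delta_pos": [0, 0, 0], "turn": 0},
    {"claw": 85, "delta_pos": [0, 0, 0], "turn": 0},
  ],
)

```text
clock: 3.3
eef_pos: [616.5, -250.8, 108.0]
tcp_rot: [-3.139, -0.002, 1.745]
contact_force: [0.0, -0.2, 0.3]
opening: 0.994
grasp_force: 0.0
```

```bash
python3 - <<'E'
from h import *
goto(618,-253,16,1.745)
f=cam("top");g=cam("side")
a=crop(f,295,135,80,80,5);b=crop(g,275,215,80,80,5)
cv2.imwrite("pics/g3.png",np.hstack([a,b]))
E
```

```text
3.3 [ 616.5 -250.8  108. ] yaw 1.745 tool d -2.4 1.1 92.0 turn 3.988863510606677e-06 open 84.9 grip 0.0 [ 0.  -0.2  0.3]
```

View pics/g3.png

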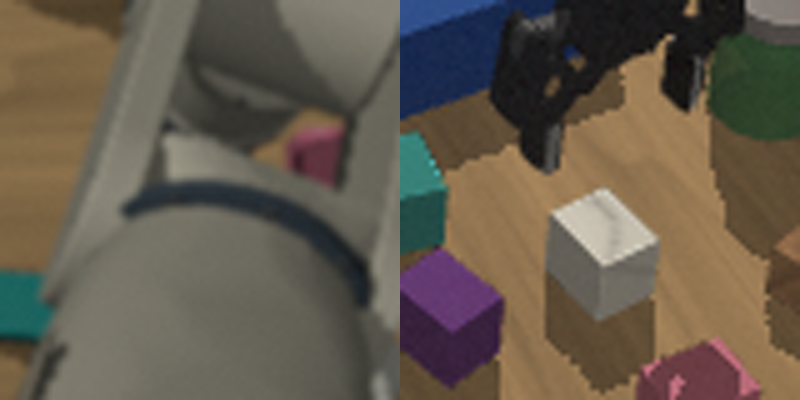

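The side crop shows the fingertips at (545,165) and (685,100), either side of the block at (603,225) below. Alignment looks fine, so I'm descending and gripping.

step_arm(
  motion=[
    {"claw": 85, "delta_pos": [-2, 1, 30], "turn": 0},
    {"claw": 85, "delta_pos": [0, 0, 30], "turn": 0},
    {"claw": 85, "delta_pos": [0, 0, 22], "turn": 0},
    {"claw": 85, "delta_pos": [0, 0, 8], "turn": 0},
    {"claw": 85, "delta_pos": [0, 0, 0], "turn": 0},
    {"claw": 34, "delta_pos": [0, 0, 0], "turn": 0},
    {"claw": 34, "delta_pos": [0, 0, 0], "turn": 0},
    {"claw": 34, "delta_pos": [0, 0, 0], "turn": 0},
  ],
  force=40,
)

```text
clock: 4.07
eef_pos: [620.4, -253.4, 21.3]
tcp_rot: [3.139, 0.002, 1.746]
contact_force: [-0.1, 0.1, 0.4]
opening: 0.601
grasp_force: 0.0
```

step_arm(
  motion=[
    {"claw": 30, "delta_pos": [0, 0, 0], "turn": 0},
    {"claw": 30, "delta_pos": [0, 0, 0], "turn": 0},
    {"claw": 30, "delta_pos": [0, 0, 0], "turn": 0},
    {"claw": 30, "delta_pos": [0, 0, 0], "turn": 0},
  ],
)

```text
clock: 4.4
eef_pos: [620.1, -253.4, 21.1]
tcp_rot: [3.14, 0.001, 1.746]
contact_force: [0.4, 1.4, 6.3]
opening: 0.464
grasp_force: 41.6
```

step_arm(
  motion=[
    {"claw": 30, "delta_pos": [0, 0, -10], "turn": 0},
    {"claw": 30, "delta_pos": [0, 0, -30], "turn": 0},
    {"claw": 30, "delta_pos": [0, 0, -38], "turn": 0},
    {"claw": 30, "delta_pos": [0, 0, -38], "turn": 0},
    {"claw": 30, "delta_pos": [0, 0, -38], "turn": 0},
    {"claw": 30, "delta_pos": [0, 0, -38], "turn": 0},
    {"claw": 30, "delta_pos": [20, -0.7, -30], "turn": 0},
    {"claw": 30, "delta_pos": [32, -1, -20], "turn": 0.01},
  ],
)

```text
clock: 5.07
eef_pos: [609.4, -204.2, 266.0]
tcp_rot: [3.137, 0.004, 1.733]
contact_force: [1.0, 0.6, -2.1]
opening: 0.46
grasp_force: 41.2
```

step_arm(
  motion=[
    {"claw": 30, "delta_pos": [36, -1, -10], "turn": 0.01},
    {"claw": 30, "delta_pos": [36, -1, 0], "turn": 0.01},
    {"claw": 30, "delta_pos": [36, -1, 0], "turn": 0.01},
    {"claw": 30, "delta_pos": [36, -1, 0], "turn": 0.01},
    {"claw": 30, "delta_pos": [36, -1, 0], "turn": 0.01},
    {"claw": 30, "delta_pos": [36, -1, 0], "turn": 0.01},
    {"claw": 30, "delta_pos": [36, -1, 0], "turn": 0.01},
    {"claw": 30, "delta_pos": [20, -1, 0], "turn": 0.01},
  ],
)

```text
clock: 5.73
eef_pos: [563.4, 69.5, 272.1]
tcp_rot: [3.141, -0.001, 1.656]
contact_force: [0.5, -0.2, -2.2]
opening: 0.461
grasp_force: 41.2
```

```bash
python3 - <<'E'
from h import *
goto(538.3,134,187,1.66)
g=cam("side")
cv2.imwrite("pics/s4.png",crop(g,190,110,130,110,5))
for X in[(538.3,134.2,165),(526.7,262.4,165)]: print(proj(g,X))
E
```

```text
5.7333 [563.4  69.5 272.1] yaw 1.656 tool d 66.4 -19.5 85.1 turn -0.0036239793630676864 open 39.4 grip 41.24672055244446 [ 0.5 -0.2 -2.2]
[238.7 156.3]
[221.9 136.9]
```

View pics/s4.png

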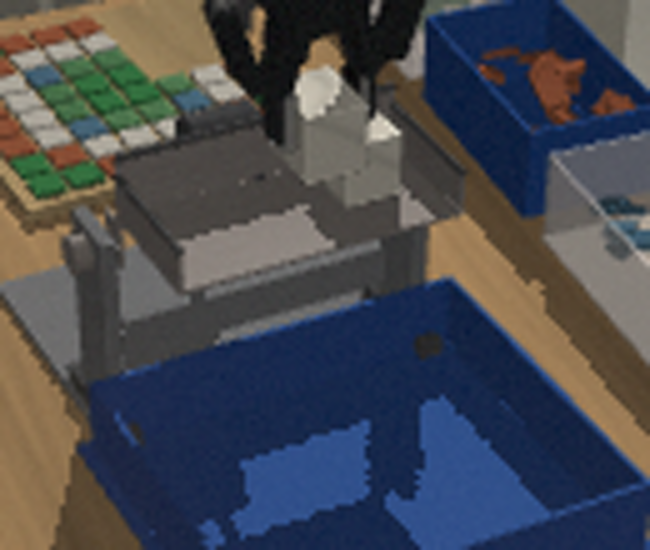

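The held block hangs over the bucket. The mouth edge runs from (185,290) to about (437,222), and the free half looks clear. Checking the mouth's y from this view.

```bash
python3 - <<'E'
from h import *
g=cam("side")
for p,z in[((185,290),165),((437,222),165),((462,180),193),((182,250),193),((118,172),207)]:
    X=ray(g,190+(p[0]+.5)/5-.5,110+(p[1]+.5)/5-.5,z);d=X[:2]-[566,194];print(X,"stand",(d@[.996,.0906]).round(1),(d@[-.0906,.996]).round(1))
goto(538.3,134,187,1.66)
E
```

```text
[483.   90.1 165. ] stand -92.1 -96.0
[654.9 101.8 165. ] stand 80.2 -99.9
[670.5 100.9 193. ] stand 95.6 -102.2
[482.8  92.1 193. ] stand -92.1 -94.0
[467.8 167.6 207. ] stand -100.2 -17.4
5.8333 [563.7  69.4 272. ] yaw 1.659 tool d 66.6 -19.6 85.0 turn -0.0013310656273344268 open 39.5 grip 41.24590873718262 [ 0.4  0.1 -1.8]
```

step_arm(
  motion=[
    {"claw": 30, "delta_pos": [25, -7, 0], "turn": 0},
    {"claw": 30, "delta_pos": [25, -7, 0], "turn": 0},
    {"claw": 30, "delta_pos": [19, -6, 10], "turn": 0},
    {"claw": 30, "delta_pos": [0, 0, 20], "turn": 0},
    {"claw": 30, "delta_pos": [0, 0, 20], "turn": 0},
    {"claw": 30, "delta_pos": [0, 0, 15], "turn": 0},
    {"claw": 30, "delta_pos": [0, 0, 8], "turn": 0},
    {"claw": 30, "delta_pos": [0, 0, 0], "turn": 0},
  ],
)

```text
clock: 6.5
eef_pos: [537.9, 132.5, 196.9]
tcp_rot: [-3.139, 0.001, 1.655]
contact_force: [0.2, -0.9, -2.5]
opening: 0.462
grasp_force: 41.2
```

```bash
python3 - <<'E'
from h import *
goto(538,137.2,188,1.66)
g=cam("side")
cv2.imwrite("pics/s5.png",crop(g,190,110,130,110,5))
E
```

```text
6.5 [537.9 132.5 196.9] yaw 1.655 tool d 4.7 0.5 8.9 turn -0.004601648476306286 open 39.5 grip 41.230228543281555 [ 0.2 -0.9 -2.5]
```

View pics/s5.png

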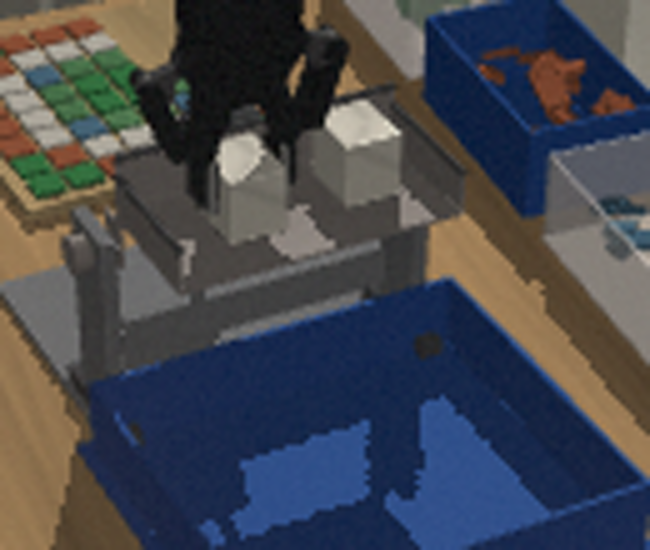

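The block hangs over the free half with room on both sides: block at (245,190), left wall edge (180,260), other block (360,150). Lowering the last 8 mm.

step_arm(
  motion=[
    {"claw": 30, "delta_pos": [3, 0, 4], "turn": 0},
    {"claw": 30, "delta_pos": [1, 0, 3], "turn": 0},
    {"claw": 30, "delta_pos": [0, 0, 1], "turn": 0},
    {"claw": 30, "delta_pos": [0, 0, 0], "turn": 0},
  ],
)

```text
clock: 6.88
eef_pos: [538.6, 137.5, 190.5]
tcp_rot: [3.141, -0.0, 1.656]
contact_force: [-0.7, -0.1, -1.8]
opening: 0.46
grasp_force: 41.2
```

step_arm(
  motion=[
    {"claw": 30, "delta_pos": [0, 0, 2], "turn": 0},
    {"claw": 30, "delta_pos": [0, 0, 0], "turn": 0},
    {"claw": 30, "delta_pos": [0, 0, 0], "turn": 0},
  ],
)

```text
clock: 7.13
eef_pos: [538.5, 137.4, 188.3]
tcp_rot: [-3.142, 0.0, 1.656]
contact_force: [-0.8, 0.3, -2.3]
opening: 0.462
grasp_force: 41.2
```

step_arm(
  motion=[
    {"claw": 62, "delta_pos": [0, 0, 0.5], "turn": 0},
    {"claw": 62, "delta_pos": [0, 0, 0], "turn": 0},
    {"claw": 62, "delta_pos": [0, 0, -15], "turn": 0},
    {"claw": 62, "delta_pos": [0, 0, -40], "turn": 0},
    {"claw": 62, "delta_pos": [0, 0, -40], "turn": 0},
    {"claw": 62, "delta_pos": [0, 0, -40], "turn": 0},
    {"claw": 62, "delta_pos": [0, 0, -40], "turn": 0},
    {"claw": 62, "delta_pos": [0, 0, 0], "turn": 0},
  ],
)

```text
clock: 7.8
eef_pos: [541.7, 138.2, 371.8]
tcp_rot: [3.129, -0.002, 1.656]
contact_force: [0.1, -0.4, 0.3]
opening: 0.726
grasp_force: 0.0
```

step_arm(
  motion=[
    {"claw": 0, "delta_pos": [0, 0, 0], "turn": 0},
    {"claw": 0, "delta_pos": [0, 0, 0], "turn": 0},
    {"claw": 0, "delta_pos": [0, 0, 0], "turn": 0},
    {"claw": 0, "delta_pos": [0, 0, 0], "turn": 0},
    {"claw": 0, "delta_pos": [0, 0, 0], "turn": 0},
    {"claw": 0, "delta_pos": [0, 0, 0], "turn": 0},
    {"claw": 0, "delta_pos": [0, 0, 0], "turn": 0},
    {"claw": 0, "delta_pos": [0, 0, 0], "turn": 0},
  ],
)

```text
clock: 8.47
eef_pos: [538.5, 137.4, 362.4]
tcp_rot: [-3.141, 0.0, 1.656]
contact_force: [-0.1, 0.1, -0.4]
opening: -0.001
grasp_force: 0.0
```

```bash
python3 - <<'E'
from h import *
# above tipped paddle: stand (0,98)
goto(566-98*.0906,194+98*.996,300,1.66)
g=cam("side")
cv2.imwrite("pics/s6.png",crop(g,180,90,150,115,5))
E
```

```text
8.4667 [538.5 137.4 362.4] yaw 1.656 tool d 152.0 31.7 62.4 turn -0.004199390534542102 open -0.1 grip 0.0 [-0.1  0.1 -0.4]
```

View pics/s6.png

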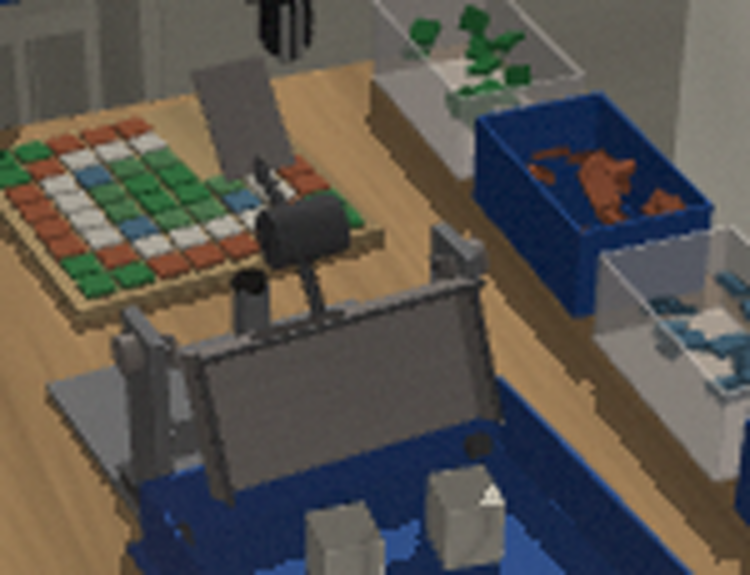

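Tipped: both blocks lie in the bin at (345,540) and (465,515), and the paddle stands raised with its top edge at (229,67). Moving above the paddle with the fingers shut.

step_arm(
  motion=[
    {"claw": 0, "delta_pos": [29, 6.8, 0], "turn": 0},
    {"claw": 0, "delta_pos": [29, 6.8, 0], "turn": 0},
    {"claw": 0, "delta_pos": [29, 6.8, 0], "turn": 0},
    {"claw": 0, "delta_pos": [29, 6.8, 20], "turn": 0},
    {"claw": 0, "delta_pos": [28, 6.8, 30], "turn": 0},
    {"claw": 0, "delta_pos": [0, 0, 24], "turn": 0},
    {"claw": 0, "delta_pos": [0, 0, 0], "turn": 0},
    {"claw": 0, "delta_pos": [0, 0, 0], "turn": 0},
  ],
)

```text
clock: 9.18
eef_pos: [559.4, 283.5, 287.8]
tcp_rot: [-3.139, 0.001, 1.656]
contact_force: [0.1, 0.5, 0.4]
opening: -0.003
grasp_force: 0.0
```

```bash
python3 - <<'E'
from h import *
goto(560,283.8,283,1.66)
g=cam("side")
cv2.imwrite("pics/s7.png",crop(g,180,50,110,110,5))
E
```

```text
9.1833 [559.4 283.5 287.8] yaw 1.656 tool d 0.3 0.6 4.8 turn -0.003616690506160758 open -0.2 grip 0.0 [0.1 0.5 0.4]
```

View pics/s7.png

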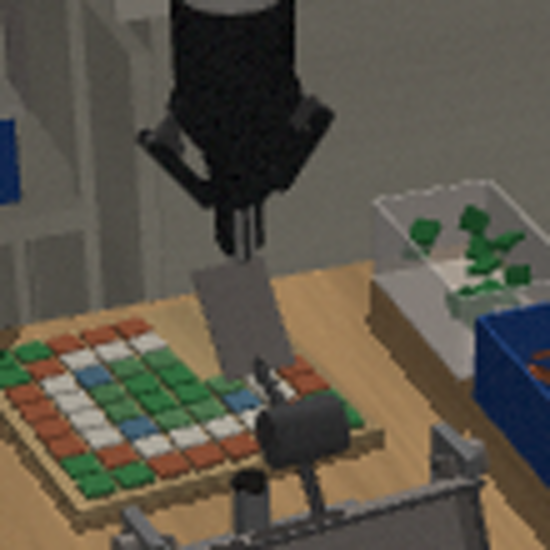

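Fingertips at (240,257), centred sideways over the paddle's upper edge (193–265, about 262). Pressing down along the arc.

step_arm(
  motion=[
    {"claw": 0, "delta_pos": [0, 0, 8], "turn": 0},
    {"claw": 0, "delta_pos": [0, 0, 8], "turn": 0},
    {"claw": 0, "delta_pos": [0, 0, 6], "turn": 0},
    {"claw": 0, "delta_pos": [0.5, 0, 5], "turn": 0},
    {"claw": 0, "delta_pos": [0.8, 0, 4], "turn": 0},
    {"claw": 0, "delta_pos": [0.8, 0, 4], "turn": 0},
    {"claw": 0, "delta_pos": [0.8, 0, 4], "turn": 0},
    {"claw": 0, "delta_pos": [0.8, 0, 4], "turn": 0},
  ],
)

```text
clock: 9.9
eef_pos: [560.0, 287.6, 245.7]
tcp_rot: [3.141, -0.0, 1.656]
contact_force: [0.5, -0.7, 1.5]
opening: 0.003
grasp_force: 0.6
```

step_arm(
  motion=[
    {"claw": 0, "delta_pos": [0.8, 0, 4], "turn": 0},
    {"claw": 0, "delta_pos": [0.8, 0, 4], "turn": 0},
    {"claw": 0, "delta_pos": [0.8, 0, 4], "turn": 0},
    {"claw": 0, "delta_pos": [0.8, 0, 4], "turn": 0},
    {"claw": 0, "delta_pos": [0.8, 0, 4], "turn": 0},
    {"claw": 0, "delta_pos": [0.8, 0, 4], "turn": 0},
    {"claw": 0, "delta_pos": [0.8, 0, 4], "turn": 0},
    {"claw": 0, "delta_pos": [0.8, 0, 4], "turn": 0},
  ],
)

```text
clock: 10.57
eef_pos: [559.3, 294.0, 213.3]
tcp_rot: [-3.141, -0.0, 1.656]
contact_force: [-0.5, -0.8, 1.2]
opening: 0.002
grasp_force: 0.5
```

step_arm(
  motion=[
    {"claw": 0, "delta_pos": [0.8, 0, 4], "turn": 0},
    {"claw": 0, "delta_pos": [0.8, 0, 4], "turn": 0},
    {"claw": 0, "delta_pos": [0.8, 0, 4], "turn": 0},
    {"claw": 0, "delta_pos": [0.8, 0, 4], "turn": 0},
    {"claw": 0, "delta_pos": [0.8, 0, 4], "turn": 0},
    {"claw": 0, "delta_pos": [0.8, 0, 4], "turn": 0},
    {"claw": 0, "delta_pos": [0.8, 0, 4], "turn": 0},
    {"claw": 0, "delta_pos": [0.8, 0, 4], "turn": 0},
  ],
)

```text
clock: 11.23
eef_pos: [558.7, 300.3, 181.3]
tcp_rot: [-3.142, 0.0, 1.656]
contact_force: [0.1, 0.2, 0.4]
opening: 0.0
grasp_force: 0.3
```

step_arm(
  motion=[
    {"claw": 0, "delta_pos": [1, 0, 4], "turn": 0},
    {"claw": 0, "delta_pos": [1, 0, 4], "turn": 0},
    {"claw": 0, "delta_pos": [1, 0, 4], "turn": 0},
    {"claw": 0, "delta_pos": [1, 0, 4], "turn": 0},
    {"claw": 0, "delta_pos": [1, 0, 4], "turn": 0},
    {"claw": 0, "delta_pos": [1, 0, 4], "turn": 0},
    {"claw": 0, "delta_pos": [1, 0, 4], "turn": 0},
    {"claw": 0, "delta_pos": [1, 0, 4], "turn": 0},
  ],
)

```text
clock: 11.9
eef_pos: [558.1, 308.3, 149.4]
tcp_rot: [-3.142, 0.0, 1.656]
contact_force: [0.1, 0.2, -0.3]
opening: 0.001
grasp_force: 0.0
```

step_arm(
  motion=[
    {"claw": 0, "delta_pos": [0.8, 0, 4], "turn": 0},
    {"claw": 0, "delta_pos": [0.8, 0, 4], "turn": 0},
    {"claw": 0, "delta_pos": [0.8, 0, 4], "turn": 0},
    {"claw": 0, "delta_pos": [0.5, 0, 3], "turn": 0},
    {"claw": 0, "delta_pos": [0.5, 0, 3], "turn": 0},
    {"claw": 0, "delta_pos": [0, 0, 2], "turn": 0},
    {"claw": 0, "delta_pos": [0, 0, 0], "turn": 0},
    {"claw": 0, "delta_pos": [0, 0, 0], "turn": 0},
  ],
)

```text
clock: 12.57
eef_pos: [557.8, 311.5, 129.7]
tcp_rot: [-3.141, 0.0, 1.656]
contact_force: [0.7, -0.3, -0.4]
opening: 0.001
grasp_force: 0.0
```

step_arm(
  motion=[
    {"claw": 0, "delta_pos": [0, 0, 2], "turn": 0},
    {"claw": 0, "delta_pos": [0, 0, 2], "turn": 0},
    {"claw": 0, "delta_pos": [0, 0, 2], "turn": 0},
    {"claw": 0, "delta_pos": [0, 0, 1], "turn": 0},
    {"claw": 0, "delta_pos": [0, 0, 0], "turn": 0},
    {"claw": 0, "delta_pos": [0, 0, 0], "turn": 0},
    {"claw": 0, "delta_pos": [0, 0, 0], "turn": 0},
  ],
)

```text
clock: 13.15
eef_pos: [557.9, 311.6, 122.8]
tcp_rot: [3.141, -0.0, 1.656]
contact_force: [-0.8, 0.4, 0.1]
opening: 0.001
grasp_force: 0.0
```

step_arm(
  motion=[
    {"claw": 0, "delta_pos": [0, 0, 1], "turn": 0},
    {"claw": 0, "delta_pos": [0, 0, 1], "turn": 0},
    {"claw": 0, "delta_pos": [0, 0, 1], "turn": 0},
    {"claw": 0, "delta_pos": [0, 0, 0], "turn": 0},
    {"claw": 0, "delta_pos": [0, 0, 0], "turn": 0},
  ],
)

```text
clock: 13.57
eef_pos: [557.8, 311.6, 119.7]
tcp_rot: [-3.141, 0.0, 1.656]
contact_force: [-0.5, 0.0, -0.2]
opening: -0.001
grasp_force: 0.0
```

Near the end with no resistance, so it appears to have sunk upright on its own. Backing off and looking.

step_arm(
  motion=[
    {"claw": 0, "delta_pos": [3, 0, -20], "turn": 0},
    {"claw": 0, "delta_pos": [6, 0, -35], "turn": 0},
    {"claw": 0, "delta_pos": [6, 0, -40], "turn": 0},
    {"claw": 0, "delta_pos": [0, 0, -40], "turn": 0},
    {"claw": 0, "delta_pos": [0, 0, -40], "turn": 0},
    {"claw": 0, "delta_pos": [0, 0, 0], "turn": 0},
    {"claw": 0, "delta_pos": [0, 0, 0], "turn": 0},
    {"claw": 0, "delta_pos": [0, 0, 0], "turn": 0},
  ],
)

```text
clock: 14.23
eef_pos: [556.3, 326.3, 294.4]
tcp_rot: [-3.141, 0.0, 1.656]
contact_force: [0.6, 1.1, -1.4]
opening: 0.003
grasp_force: 0.0
```

```bash
python3 - <<'E'
from h import *
g=cam("side")
cv2.imwrite("pics/s8.png",crop(g,180,90,150,115,5))
E
```

```text
(no output)
```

View pics/s8.png

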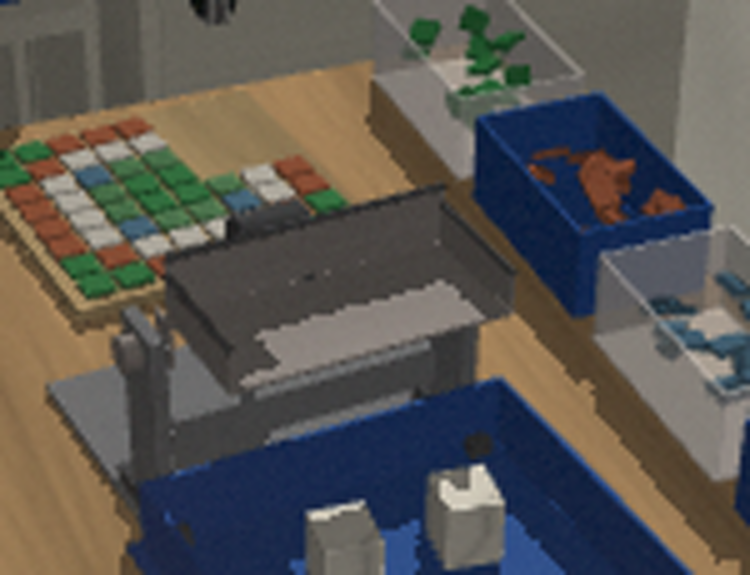

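The bucket is back up, with mouth corner (237,390) and rear corner (168,268) matching the earlier upright view. Both blocks are in the bin. One numeric check against the pre-trip image, after a short wait.

step_arm(
  motion=[
    {"claw": 0, "delta_pos": [0, 0, 0], "turn": 0},
    {"claw": 0, "delta_pos": [0, 0, 0], "turn": 0},
    {"claw": 0, "delta_pos": [0, 0, 0], "turn": 0},
    {"claw": 0, "delta_pos": [0, 0, 0], "turn": 0},
    {"claw": 0, "delta_pos": [0, 0, 0], "turn": 0},
    {"claw": 0, "delta_pos": [0, 0, 0], "turn": 0},
  ],
)

```text
clock: 14.78
eef_pos: [556.5, 326.5, 294.6]
tcp_rot: [-3.141, 0.0, 1.656]
contact_force: [-0.4, 0.5, -0.9]
opening: -0.0
grasp_force: 0.0
```

```bash
python3 - <<'E'
from h import *
g=cam("side")
n=cv2.cvtColor(crop(g,190,110,130,110,5),cv2.COLOR_BGR2GRAY).astype(np.float32)
o=cv2.imread("pics/s4.png",0).astype(np.float32)
p=cv2.imread("pics/s8.png",0).astype(np.float32)[100:,50:]
for nm,(x,y,w,h) in dict(mouthL=(120,220,110,80),wallR=(410,130,70,90),mouthMid=(180,240,250,60),fixed=(480,150,160,150)).items():
    s=(slice(y,y+h),slice(x,x+w))
    T=lambda a:cv2.minMaxLoc(cv2.matchTemplate(a[y-15:y+h+15,x-15:x+w+15 if x+w+15<600 else None],n[s],cv2.TM_CCOEFF_NORMED))[1::2]
    print(nm,"vs upright",T(o),"vs 0.5s ago",T(p))
E
```

```text
mouthL vs upright (0.654270350933075, (14, 15)) vs 0.5s ago (0.9859927892684937, (15, 15))
wallR vs upright (0.9971392154693604, (15, 15)) vs 0.5s ago (0.9971379637718201, (15, 15))
mouthMid vs upright (0.8284093141555786, (13, 15)) vs 0.5s ago (0.9958884716033936, (15, 15))
fixed vs upright (0.9987658262252808, (15, 15)) vs 0.5s ago (0.9987596273422241, (15, 15))
```

Zero shift from the upright view (the lower correlations come from changed shadows), and the bucket is steady.

```bash
python3 -c "
from rig import *
print(sign_off())"
```

```text
the job is handed in; nothing more can be done
None
```

Job handed in at about 15 s on the clock: the feed block went into the bucket's empty half, the bucket tripped and dumped both blocks into the blue bin, and pressing the paddle brought it back upright, which the camera confirmed with the arm clear.

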